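# Take the pile of studio bits apart onto their mats

## Robot

A 6-joint arm with a two-finger parallel gripper is mounted at the origin on a cart in front of the work surface, level with it; the furniture and walls round the work are solid. World frame = base frame: x ahead of the robot, y to its left, z up, the work surface at z = 0. Lengths are in m, angles in rad, forces in N, time in s.
With the tool pointing down it reaches from about 0.375 to 0.9 m from the base axis. Payload 3.1 kg.
Tool frame: the origin (TCP) lies where the fingers leave the gripper's body, on its centre line; the fingertips stand 73 mm ahead of it and the grasp point (between the pads) lies 54 mm ahead of it; z points along the fingers, y is the line along which they close (so a half turn about z gives the same grasp; the last joint's range is limited). The gripper opens to 85 mm and grips with 20 to 120 N. Pads are 22 mm wide; open, the fingers measure 114 mm over their backs; the gripper's body (76 mm by 85 mm) begins 54 mm behind the grasp point. The pads swing forward as they close: fully open they stand 13 mm farther back than shut.
Start: joints at [-1.472, 0.527, 1.433, -0, 1.181, -0.178], TCP at [0.171, -0.601, 0.304] pointing down, gripper open.
Joint ranges: [-3.08, 3.08], [-0.75, 2.2], [0.22, 2.44], [-1.43, 4.57], [0, 2.65], [-2.85, 2.85]. Speed limits (rad/s): [2.79, 2.79, 3.14, 3.14, 3.14, 3.14].

## Interface

Orientations are given as a unit quaternion [x, y, z, w].
In Python, from station import manip gives the robot as it stands.
- The arm moves only by the shell command python3 -m crank 'ROWS' [FORCE]. ROWS is JSON, a list of rows, each an object with "dp": the shift along the tool's x, y, z normalised to -1 to 1, where 1 is 50 cm, a list of three; "delta_rot": the turn, a rotation vector about the tool's x, y, z normalised to -1 to 1, where 1 is 2 pi rad, a list of three; "fingers": the opening, from -1 (shut) to 1 (fully open). A call has 1 to 12 rows; each row shifts and turns the commanded pose from where the row before left it, along the tool's axes as they then stand; what a row does not reach is not made up. A row lasts 1/12 s, in which the tool goes at most 41.7 mm and 7.16 degrees, less where a joint would pass 70% of its speed; a pose out of reach is approached as far as the arm can. A call with a number of a shift or a turn outside -1 to 1 is refused whole. A call with a gripper value outside its range is refused whole. The fingers move at their own pace and stop on an object; FORCE is the grip in N (left out, the last holds). Time passes only in rows, so rows that do not move let the fingers close. It gives the time, the measured TCP pose, the force, the opening and the grip force at its end, in the units of the state.
- manip.sense(): the state, without advancing time (a new reading comes with each control period).
- manip.snapshot(name): name is "scene" or "top" or "wrist"; returns (picture, depth): 400x640x3 uint8, red, green, blue; 400x640 float32, m along the optical axis (not along the pixel's ray), 0 where there is no reading.
- manip.camera_model(name): a dict with "fx", "fy", "cx", "cy" (pixels), "k1" (the pictures are not rectified: a ray, as slopes to the right and down, at radius r is drawn at 1 + k1 r^2 times it, then the intrinsics apply), "origin" and "attitude" of the camera in the world. Camera axes: x right, y up, looking along -z (the intrinsics and any distortion apply to the point x, -y, -z); pixel columns grow to the right and rows downward; lengths in m; the calibration is good to about 2 mm. A picture is of the moment at which its call begins: read the wrist's pose just before it. camera_model takes no time and is no camera call; for the wrist camera it gives the pose at the moment of the call.
- manip.sign_off(): hands the job in; it is judged then, once.
The state is a dict: "t": time; "q": joint angles; "qd": joint speeds; "tau": joint torques, N m; "tcp_pos": TCP position; "tool_rot": TCP orientation; "force": force on the tool from outside, world axes, zero at the start; "ft_torque": the same for the moment, N m; "finger_gap": opening from 0.0 (shut) to 1.0 (fully open); "gripper_force": force on a finger pad.
Only numpy, scipy, OpenCV 4.12 (cv2) and the standard library are available. Lean on these libraries where they do the work, as an engineer would, in place of code of your own. Each camera call takes 0.05 s, during which the arm holds its last target. There are 200 camera calls.

## Task

Somebody has piled the studio bits up in one stack: eraser on tape roll on USB hub on plectrum tin. Take the stack apart and put each thing the right way up on its own cork mat (the one whose grey inlay has its size and shape), centred on the inlay and, except for the round tape, lined up lengthwise with it. Leave the dropper bottle and the egg shaker standing where they are.

Things in the scene. Friction and masses are not known exactly. Their poses are not given: they have to be found in the camera images.
- eraser_c (a point): Blue and white eraser, a block 51 long (y) x 21 wide (x) x 12 high (z) mm, top of the stack, lying on the tape roll. Point at its centre, half-way up; z up.
- tape_c (a point): Roll of black tape lying flat, about 55 mm across and 19 mm high, under the eraser and on the hub. Point at its centre, half-way up; z up.
- hub_c (a point): Black USB hub, a flat bar 98 long (y) x 31 wide (x) x 13 high (z) mm, third from the top, lying about crosswise on the tin. Point at its centre, half-way up; z up.
- tin_c (a point): Blue plectrum tin with a lid that stays shut, 94 long (y) x 63 wide (x, 60 where it is gripped) x 21 high (z) mm, bottom of the stack, on the desk. Point at its centre, half-way up; z up.
- eraser_mat_top (a point): Cork mat with a grey inlay the size of the eraser, 76 x 46 mm, 3 mm thick, fixed to the desk. Point at the centre of its top face (3 mm above the desk), z up. This is the smallest of the oblong mats. y runs along its long side, x along its short side.
- tape_mat_top (a point): Cork mat with a grey inlay the size of the tape roll, round, 82 mm across, 3 mm thick, fixed to the desk. Point at the centre of its top face (3 mm above the desk), z up. It is the only round mat.
- hub_mat_top (a point): Cork mat with a grey inlay the size of the hub, 124 x 56 mm, 3 mm thick, fixed to the desk. Point at the centre of its top face (3 mm above the desk), z up. This is the long narrow mat. y runs along its long side, x along its short side.
- tin_mat_top (a point): Cork mat with a grey inlay the size of the tin, 120 x 88 mm, 3 mm thick, fixed to the desk. Point at the centre of its top face (3 mm above the desk), z up. This is the broadest mat. y runs along its long side, x along its short side.
- bottle_c (a point): Small amber dropper bottle standing loose at the right of the work, 33 mm thick and 102 mm tall. Point at its centre, half-way up. Leave it alone.
- egg_shaker_c (a point): Orange egg shaker standing loose on its flat end at the left of the work, 41 mm thick and 52 mm tall. Point at its centre, half-way up. Leave it alone.
Not all that is in view belongs to the job. What is shaped like the part that bears eraser_mat_top but black or purple is not meant.

How it is judged:
At the end, for the whole second after the job is handed in: Eraser, tape roll, hub and tin each lie flat, right way up and at rest on their own mat, centre within 12 mm of the mat's centre; eraser, hub and tin have their length within 0.22 rad (about 12 degrees) of the mat's length, either way round (horizontal distance between eraser_c and eraser_mat_top below 0.012 m and height (world z) of eraser_c between 0.005 and 0.013 m and angle between each of eraser_c, tape_c, hub_c, tin_c's own z axis and vertical below 0.12 rad and linear speed of each of eraser, tape, hub, tin below 0.02 m/s and angle between the y axis of eraser_c and the y axis of eraser_mat_top, either way round below 0.22 rad and horizontal distance between tape_c and tape_mat_top below 0.012 m and height (world z) of tape_c between 0.0085 and 0.0165 m and horizontal distance between hub_c and hub_mat_top below 0.012 m and height (world z) of hub_c between 0.0055 and 0.0135 m and angle between the y axis of hub_c and the y axis of hub_mat_top, either way round below 0.22 rad and horizontal distance between tin_c and tin_mat_top below 0.012 m and height (world z) of tin_c between 0.0095 and 0.0175 m and angle between the y axis of tin_c and the y axis of tin_mat_top, either way round below 0.22 rad); the robot touches nothing.
It fails at once if the dropper bottle is shifted by more than 30 mm or knocked over (distance of bottle_c from where it was at the start of the episode above 0.03 m or angle between bottle_c's own z axis and vertical above 0.6 rad).
It fails at once if the egg shaker is shifted by more than 30 mm or knocked over (distance of egg_shaker_c from where it was at the start of the episode above 0.03 m or angle between egg_shaker_c's own z axis and vertical above 0.6 rad).
It also fails if it takes over 112 s, if anything falls off the work surface, if the arm or the gripper's body presses on something with over 40 N, if the wrist force passes 120 N, or if a joint passes its speed limit or range.

## Working session

There is one attempt and no reset: what is moved stays moved. The work goes in short steps, Python scripts to look and compute and a shell command to move; the robot and the scene stay as the last step left them, time stands still between calls to the robot, and variables do not carry over. Pictures are saved under pics/ and viewed, at most 14 in all, crops included, and the job is handed in when it is done.

```bash
ls; mkdir -p pics; python3 - <<'E'
from station import manip
import cv2,numpy as np
for n in("scene","top"):
    p,d=manip.snapshot(n); cv2.imwrite(f"pics/{n}0.png",p[:,:,::-1]); np.save(f"pics/{n}0.npy",d)
    print(manip.camera_model(n))
print(manip.sense())
E
```

```text
pics
{'fx': 450.56327916911465, 'fy': 450.56327916911465, 'cx': 318.9440835197454, 'cy': 192.41222319864485, 'k1': 0.035302137770023855, 'origin': array([1.34603163, 0.08465521, 0.96968157]), 'attitude': array([0.22760655, 0.25132813, 0.69502931, 0.63400606])}
{'fx': 396.73878224896623, 'fy': 396.73878224896623, 'cx': 321.295645911728, 'cy': 199.2578160016168, 'k1': -0.014312463764727943, 'origin': array([ 0.53693859, -0.01344327,  0.93038603]), 'attitude': array([ 0.0284281 , -0.03292835, -0.69920925,  0.71359232])}
{'t': 0.1, 'q': array([-1.47146380e+00,  5.28394961e-01,  1.43379208e+00, -6.02046107e-06,
        1.18147088e+00, -1.78508136e-01]), 'qd': array([-0.00025579, -0.0029057 , -0.00289054,  0.00137554, -0.00041957,
        0.00036512]), 'tau': array([-7.50742347e-04, -4.43304634e+01, -1.78586590e+01, -3.12412058e-04,
        3.87384891e-03, -4.30962572e-07]), 'tcp_pos': array([ 0.17139401, -0.60049238,  0.3030123 ]), 'tool_rot': array([ 9.90365393e-01,  1.38474988e-01,  3.80873431e-05, -1.03193271e-03]), 'force': array([-0.8299336 ,  0.45504387,  0.15089575]), 'ft_torque': array([0.04034592, 0.00647397, 0.07617041]), 'gripper_force': 0.0, 'finger_gap': 1.000067378593876}
```

View pics/top0.png

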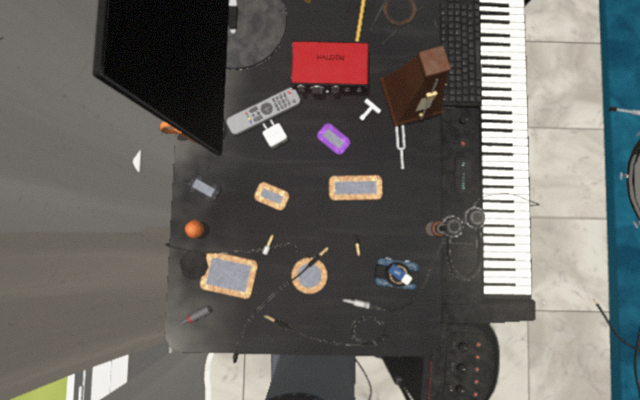

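View pics/scene0.png

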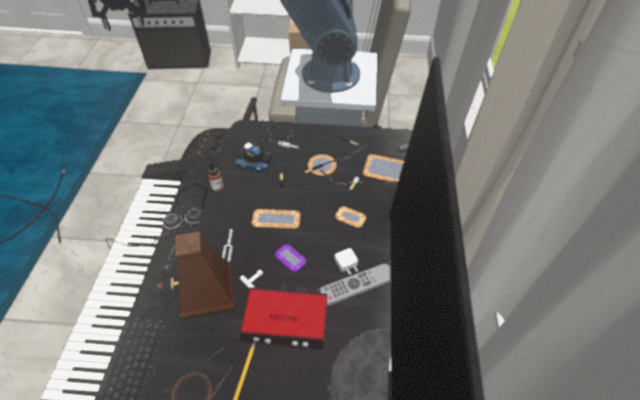

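```bash
cat > h.py <<'E'
from station import manip
import cv2,numpy as np
from scipy.spatial.transform import Rotation as R
def rays(m,uv):
    uv=np.asarray(uv,float).reshape(-1,1,2)
    K=np.array([[m['fx'],0,m['cx']],[0,m['fy'],m['cy']],[0,0,1]])
    p=cv2.undistortPoints(uv,K,np.array([m['k1'],0,0,0.]))[:,0]
    return R.from_quat(m['attitude']).apply(np.c_[p[:,0],-p[:,1],-np.ones(len(p))])
def on_z(m,uv,z):          # pixel -> world on plane z
    r=rays(m,uv); o=m['origin']; return o+r*((z-o[2])/r[:,2])[:,None]
def cloud(m,d):            # depth image -> world points HxWx3
    v,u=np.mgrid[:d.shape[0],:d.shape[1]]
    r=rays(m,np.c_[u.ravel(),v.ravel()]); return (m['origin']+r*d.ravel()[:,None]).reshape(*d.shape,3)
def rect(xy):              # centre, long-axis angle (deg, from world x), sizes
    (c,s,a)=cv2.minAreaRect((np.asarray(xy)*1000).astype(np.float32))
    if s[0]<s[1]: s=s[::-1]; a+=90
    return np.round(c,1),round((a+90)%180-90,1),np.round(s,1)
E
python3 - <<'E'
from h import *
p=cv2.imread("pics/top0.png"); d=np.load("pics/top0.npy"); m=manip.camera_model("top")
P=cloud(m,d)
hsv=cv2.cvtColor(p,cv2.COLOR_BGR2HSV)
k=cv2.inRange(hsv,(8,60,90),(25,255,255)); k[:150]=0
n,l,s,c=cv2.connectedComponentsWithStats(k)
for i in range(1,n):
    if s[i,4]>100:
        v,u=np.where(l==i); print(np.round(c[i]),s[i,4],rect(on_z(m,np.c_[u,v],.003)[:,:2]), np.median(P[v,u,2]).round(4))
for nm,(u,v) in dict(bottle=(432,228),egg=(194,229),blackmat=(205,187),stand=(430,60),ifc=(330,60),mon=(160,100),mon2=(220,150),tinmatdark=(194,266)).items():
    print(nm,P[v,u].round(3))
g=P[250:295,365:430]; z=g[...,2]
for a,b in((.012,.026),(.026,.042),(.045,.058),(.058,.075)):
    q=(z>a)&(z<b); print(a,b,q.sum(),rect(g[q][:,:2]) if q.sum()>3 else '',np.median(z[q]))
cv2.imwrite("pics/c1.png",cv2.resize(p[245:300,360:430],None,fx=8,fy=8,interpolation=cv2.INTER_CUBIC))
cv2.imwrite("pics/c2.png",cv2.resize(p[120:320,175:440],None,fx=3,fy=3,interpolation=cv2.INTER_CUBIC))
E
```

```text
[355. 187.] 840 (array([647.6, -97.5]), -87.4, array([128.3,  61. ])) 0.0018
[271. 196.] 515 (array([623.7,  98.9]), 68.0, array([80.8, 50.5])) 0.0017
[193. 229.] 281 (array([542.9, 278.1]), 38.6, array([42. , 41.9])) 0.0431
[230. 275.] 975 (array([439. , 192.6]), 79.2, array([124.2,  93.5])) 0.0016
[309. 276.] 616 (array([441.8,   6.4]), -88.9, array([83.2, 82.2])) 0.0021
bottle [ 0.554 -0.262  0.06 ]
egg [0.542 0.262 0.051]
blackmat [0.641 0.255 0.004]
stand [ 0.871 -0.22   0.203]
ifc [ 0.934 -0.032  0.054]
mon [0.711 0.202 0.413]
mon2 [0.7   0.187 0.147]
tinmatdark [0.457 0.272 0.004]
0.012 0.026 358 (array([ 451.3, -191. ]), 82.9, array([97.8, 63. ])) 0.020851751764835058
0.026 0.042 318 (array([ 455.1, -191.4]), 80.9, array([98.6, 41.6])) 0.03412993546353493
0.045 0.058 233 (array([ 452.3, -188.3]), -27.3, array([53.1, 51.2])) 0.0523421987456677
0.058 0.075 226 (array([ 452.6, -191.9]), 55.3, array([51.1, 20.6])) 0.06458222873401953
```

View pics/c1.png

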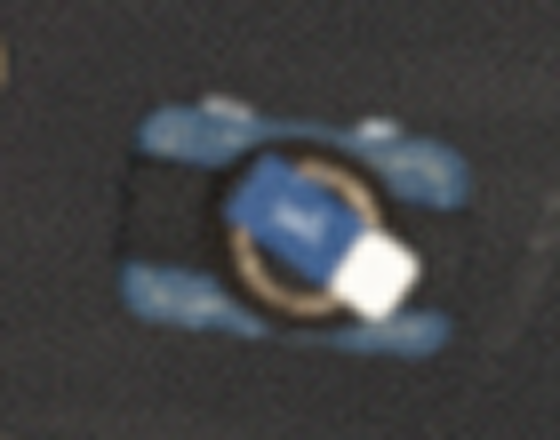

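View pics/c2.png

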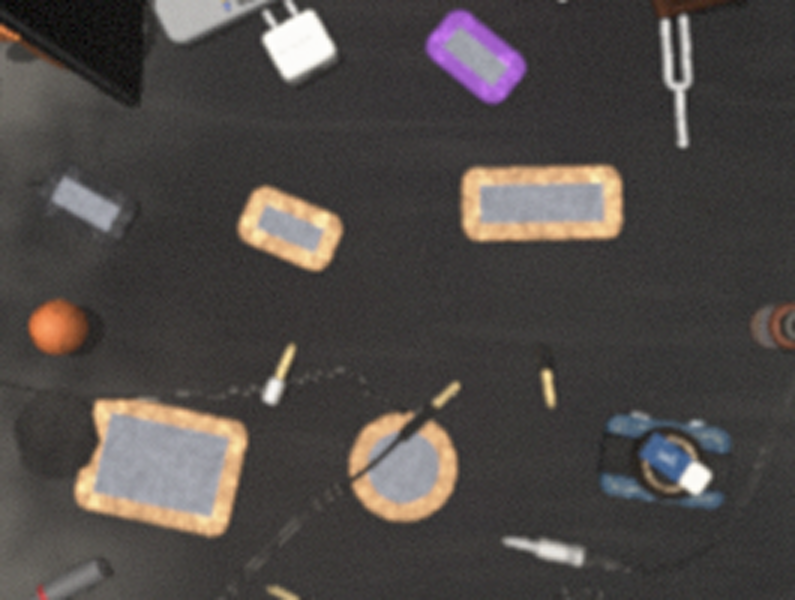

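Eraser-size mats: cork at (272,196), black at (205,187) and purple at (334,138). The cork one, about 76 x 46 mm, fits; the other two are excluded by colour, and the crop confirms it. The stack is at (398,273): eraser about 55°, hub and tin about 81° from world x. A cable and jack are drawn over the round mat at (310,270), and a dark disc bites into the tin mat's left edge at (194,266), so I'll check their heights.

```bash
cat >> h.py <<'E'
def plan(x,y,z,yaw):       # remaining turn, then shift, to TCP x,y,z with tool y at yaw deg (mod 180)
    s=manip.sense(); r=R.from_quat(s['tool_rot']); Y=r.apply([0,1,0])
    now=np.degrees(np.arctan2(Y[1],Y[0])); dy=(yaw-now+90)%180-90
    t=R.from_euler('z',yaw,degrees=True)*R.from_matrix(np.array([[0,1,0],[1,0,0],[0,0,-1.]]))
    if abs((yaw-now+180)%360-180)>90: t=t*R.from_euler('z',180,degrees=True)
    rv=(r.inv()*t).as_rotvec()/(2*np.pi); sh=t.inv().apply(np.array([x,y,z])-s['tcp_pos'])/.5
    print('t',round(s['t'],2),'pos',s['tcp_pos'].round(4),'yaw',now.round(1),'q6',s['q'][5].round(2),'gap',round(s['finger_gap'],3),'F',s['force'].round(1))
    print('turn',rv.round(4),'rows>=',np.ceil(np.linalg.norm(rv)/.0198),'| shift',sh.round(4),'rows>=',np.ceil(np.linalg.norm(sh)/.0833))
E
python3 - <<'E'
from h import *
d=np.load("pics/top0.npy"); P=cloud(manip.camera_model("top"),d)
for nm,(u,v) in dict(jack=(325,250),jack2=(315,259),cable=(300,272),mat=(312,285),disc=(190,264),disc2=(200,266),desk=(250,230)).items():
    print(nm,P[v,u].round(4),np.median(P[v-1:v+2,u-1:u+2,2]).round(4))
plan(.4526,-.1919,.19,-34.7)
E
```

```text
jack [ 0.5012 -0.0288  0.0414] 0.0379
jack2 [ 0.4804 -0.007   0.0338] 0.0345
cable [0.4479 0.0273 0.0015] 0.0041
mat [ 0.419  -0.0011  0.0036] 0.0023
disc [0.4611 0.2824 0.0018] 0.0015
disc2 [0.4572 0.2584 0.0039] 0.0009
desk [ 5.424e-01  1.466e-01 -2.000e-04] -0.0029
t 0.1 pos [ 0.1714 -0.6005  0.303 ] yaw -74.1 q6 -0.18 gap 1.0 F [-0.8  0.5  0.2]
turn [-0.0003 -0.0002 -0.1094] rows>= 6.0 | shift [ 0.992  -0.0028  0.226 ] rows>= 13.0
```

```bash
python3 - <<'E'
from h import *
d=np.load("pics/top0.npy"); P=cloud(manip.camera_model("top"),d); z=P[...,2]
z=cv2.medianBlur(z.astype(np.float32),3)
v,u=np.where(z[236:350,230:345]>.012)
q=P[v+236,u+230]
for p in q[::6]: print((p*1000).astype(int),end=' ')
s=cv2.imread("pics/scene0.png")[145:185,285:365]; cv2.imwrite("pics/c3.png",cv2.resize(s,None,fx=8,fy=8,interpolation=cv2.INTER_CUBIC))
E
python3 -m crank '[{"dp":[0,0,0],"delta_rot":[0,0,-0.0183],"fingers":1},{"dp":[0,0,0],"delta_rot":[0,0,-0.0183],"fingers":1},{"dp":[0,0,0],"delta_rot":[0,0,-0.0182],"fingers":1},{"dp":[0,0,0],"delta_rot":[0,0,-0.0182],"fingers":1},{"dp":[0,0,0],"delta_rot":[0,0,-0.0182],"fingers":1},{"dp":[0,0,0],"delta_rot":[0,0,-0.0182],"fingers":1}]'
```

```text
[505 -30  40] [501 -31  38] [496 -22  33] [492  20  16] [489  23  14] [491 -15  33] [488  16  22] [489 -13  35] [486  11  24] [487 -11  34] [484   8  28] [485 -11  36] [482   6  27] [482 -13  34] [480  -6  33] [477   0  29] [478 -13  28] [475  -7  30] [473   0  32] [471   6  31] [471  -7  30] [469  -2  31] [467   1  35] [464   1  30] [459  15  24] [454  19  23] [450  24  23] [447  21  23] [442  30  20] [440  28  17] [435  39  18] [433  37  17] [423  53  12] t: 0.6
tcp_pos: [0.1714, -0.6007, 0.3033]
tool_rot: [0.884, 0.467, 0.0, -0.001]
force: [-0.7, 0.1, -0.1]
finger_gap: 0.997
gripper_force: 0.0
```

View pics/c3.png

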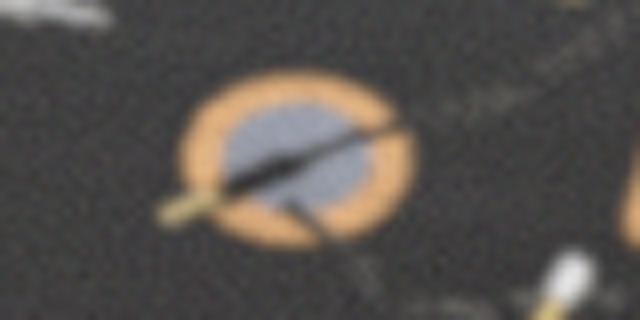

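The jack and cable sit about 30 mm above the round mat. I'll check whether they are solid when I get there. Moving to the stack.

```bash
python3 -m crank '[{"dp":[0.076,0,0.017],"delta_rot":[0,0,0],"fingers":1},{"dp":[0.076,0,0.017],"delta_rot":[0,0,0],"fingers":1},{"dp":[0.076,0,0.017],"delta_rot":[0,0,0],"fingers":1},{"dp":[0.076,0,0.017],"delta_rot":[0,0,0],"fingers":1},{"dp":[0.076,0,0.017],"delta_rot":[0,0,0],"fingers":1},{"dp":[0.076,0,0.017],"delta_rot":[0,0,0],"fingers":1},{"dp":[0.076,0,0.017],"delta_rot":[0,0,0],"fingers":1},{"dp":[0.076,0,0.017],"delta_rot":[0,0,0],"fingers":1},{"dp":[0.076,0,0.017],"delta_rot":[0,0,0],"fingers":1},{"dp":[0.076,0,0.017],"delta_rot":[0,0,0],"fingers":1},{"dp":[0.076,0,0.017],"delta_rot":[0,0,0],"fingers":1},{"dp":[0.05,0,0.01],"delta_rot":[0,0,0],"fingers":1}]'
python3 -m crank '[{"dp":[0.04,0,0.01],"delta_rot":[0,0,0],"fingers":0.2},{"dp":[0.03,0,0.009],"delta_rot":[0,0,0],"fingers":0},{"dp":[0.018,-0.002,0.005],"delta_rot":[0,0,0],"fingers":0},{"dp":[0,0,0],"delta_rot":[0,0,0],"fingers":0},{"dp":[0,0,0],"delta_rot":[0,0,0],"fingers":0}]'
python3 - <<'E'
from h import *
plan(.4526,-.1919,.19,-34.7)
p,d=manip.snapshot("wrist"); m=manip.camera_model("wrist"); print(m)
cv2.imwrite("pics/w1.png",p[:,:,::-1]); np.save("pics/w1.npy",d)
P=cloud(m,d)
ok=(abs(P[...,0]-.452)<.07)&(abs(P[...,1]+.19)<.07)&(d>0); z=P[...,2]
for a,b in((.015,.026),(.029,.042),(.045,.057),(.0585,.072)):
    q=ok&(z>a)&(z<b); print(a,b,q.sum(),rect(P[q][:,:2]) if q.sum()>3 else '',np.median(z[q]).round(4))
E
```

```text
t: 1.6
tcp_pos: [0.4242, -0.2336, 0.2044]
tool_rot: [0.885, 0.465, -0.0, -0.001]
force: [0.1, 0.5, -0.3]
finger_gap: 1.001
gripper_force: 0.0
t: 2.02
tcp_pos: [0.4477, -0.2, 0.1932]
tool_rot: [0.886, 0.465, -0.0, -0.0]
force: [-0.2, -0.3, 0.4]
finger_gap: 0.499
gripper_force: 0.0
t 2.02 pos [ 0.4477 -0.2     0.1932] yaw -34.6 q6 -0.04 gap 0.499 F [-0.2 -0.3  0.4]
turn [-0.0001  0.      0.0002] rows>= 1.0 | shift [ 0.0189 -0.0012  0.0065] rows>= 1.0
{'fx': 330.2784994812356, 'fy': 330.2784994812356, 'cx': 319.7641963649039, 'cy': 195.376579212236, 'k1': -0.05677285857801549, 'origin': array([ 0.48563067, -0.14321198,  0.26352147]), 'attitude': array([-0.13145246,  0.0407212 , -0.29528614,  0.945446  ])}
0.015 0.026 2602 (array([ 429.5, -180.9]), 82.7, array([109.5, 108.7])) 0.0218
0.029 0.042 2646 (array([ 455.8, -190.7]), 81.0, array([97.8, 43.8])) 0.035
0.045 0.057 2412 (array([ 451.8, -188. ]), -32.3, array([53.9, 51.9])) 0.0534
0.0585 0.072 2501 (array([ 452.2, -190.9]), 55.2, array([50.4, 20.4])) 0.0654
```

View pics/w1.png

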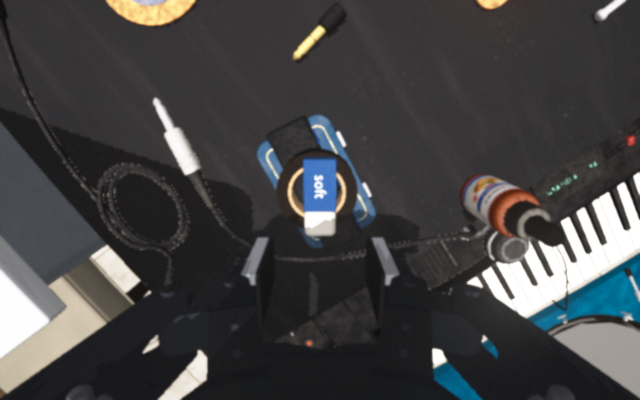

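The wrist view shows the stack from (258,115) to (375,247) with the eraser on top at (320,195). Its depth agrees with the top camera. Descending on the eraser.

```bash
python3 -m crank '[{"dp":[0.019,-0.001,0],"delta_rot":[0,0,0],"fingers":-0.2},{"dp":[0,0,0.04],"delta_rot":[0,0,0],"fingers":-0.2},{"dp":[0,0,0.04],"delta_rot":[0,0,0],"fingers":-0.2},{"dp":[0,0,0.026],"delta_rot":[0,0,0],"fingers":-0.2},{"dp":[0,0,0.01],"delta_rot":[0,0,0],"fingers":-0.2},{"dp":[0,0,0.01],"delta_rot":[0,0,0],"fingers":-0.2},{"dp":[0,0,0],"delta_rot":[0,0,0],"fingers":-0.2}]' 30
python3 -m crank '[{"dp":[0,0,0],"delta_rot":[0,0,0],"fingers":-0.7},{"dp":[0,0,0],"delta_rot":[0,0,0],"fingers":-0.8},{"dp":[0,0,0],"delta_rot":[0,0,0],"fingers":-1},{"dp":[0,0,0],"delta_rot":[0,0,0],"fingers":-1},{"dp":[0,0,0],"delta_rot":[0,0,0],"fingers":-1}]' 30
```

```text
t: 2.65
tcp_pos: [0.4527, -0.1922, 0.1301]
tool_rot: [0.886, 0.464, -0.0, -0.0]
force: [-0.3, 0.4, -0.1]
finger_gap: 0.4
gripper_force: 0.0
t: 3.07
tcp_pos: [0.4531, -0.1922, 0.131]
tool_rot: [0.886, 0.464, 0.0, 0.001]
force: [-0.6, 0.7, 2.1]
finger_gap: 0.233
gripper_force: 30.3
```

```bash
python3 -m crank '[{"dp":[0,0,-0.02],"delta_rot":[0,0,0],"fingers":-1},{"dp":[0,0,-0.04],"delta_rot":[0,0,0],"fingers":-1},{"dp":[0,0,-0.04],"delta_rot":[0,0,0],"fingers":-1},{"dp":[0,0,0],"delta_rot":[0,0,0.0175],"fingers":-1},{"dp":[0,0,0],"delta_rot":[0,0,-0.0175],"fingers":-1},{"dp":[0,0,0],"delta_rot":[0,0,-0.0175],"fingers":-1},{"dp":[0,0,0],"delta_rot":[0,0,-0.0175],"fingers":-1},{"dp":[0,0,0],"delta_rot":[0,0,0],"fingers":-1}]'
python3 -c "
from h import *
plan(.6237,.0989,.12,-22)"
```

```text
t: 3.73
tcp_pos: [0.4528, -0.1919, 0.1812]
tool_rot: [0.829, 0.559, 0.0, 0.0]
force: [0.1, 0.1, -0.2]
finger_gap: 0.229
gripper_force: 30.0
t 3.73 pos [ 0.4528 -0.1919  0.1812] yaw -22.0 q6 -0.24 gap 0.229 F [ 0.1  0.1 -0.2]
turn [0.0001 0.     0.    ] rows>= 1.0 | shift [0.6672 0.099  0.1223] rows>= 9.0
```

```bash
python3 -m crank '[{"dp":[0.04,0.006,0],"delta_rot":[0,0,0],"fingers":-1},{"dp":[0.072,0.011,0],"delta_rot":[0,0,0],"fingers":-1},{"dp":[0.072,0.011,0],"delta_rot":[0,0,0],"fingers":-1},{"dp":[0.072,0.011,0],"delta_rot":[0,0,0],"fingers":-1},{"dp":[0.072,0.011,0],"delta_rot":[0,0,0],"fingers":-1},{"dp":[0.072,0.011,0],"delta_rot":[0,0,0],"fingers":-1},{"dp":[0.072,0.011,0],"delta_rot":[0,0,0],"fingers":-1},{"dp":[0.072,0.011,0],"delta_rot":[0,0,0],"fingers":-1},{"dp":[0.06,0.008,0],"delta_rot":[0,0,0],"fingers":-1},{"dp":[0.04,0.005,0.03],"delta_rot":[0,0,0],"fingers":-1},{"dp":[0.023,0.003,0.04],"delta_rot":[0,0,0],"fingers":-1},{"dp":[0,0,0.04],"delta_rot":[0,0,0],"fingers":-1}]'
python3 - <<'E'
from h import *
p,d=manip.snapshot("wrist"); m=manip.camera_model("wrist"); cv2.imwrite("pics/w2.png",p[:,:,::-1])
plan(.6237,.0989,.083,-22)
E
```

```text
t: 4.73
tcp_pos: [0.6259, 0.1013, 0.1259]
tool_rot: [0.829, 0.559, 0.002, 0.001]
force: [-0.5, 0.0, -0.5]
finger_gap: 0.229
gripper_force: 30.0
t 4.78 pos [0.6226 0.1001 0.1213] yaw -22.1 q6 0.37 gap 0.225 F [-0.9 -0.3 -3.1]
turn [-0.0008  0.0003 -0.0004] rows>= 1.0 | shift [-0.0014  0.003   0.0767] rows>= 1.0
```

View pics/w2.png

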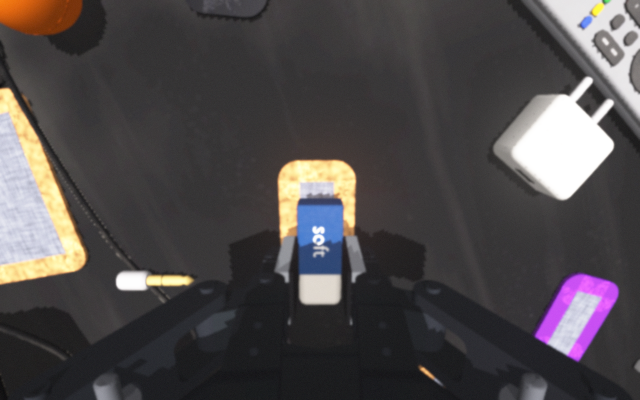

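The eraser, at (320,250), is aligned over the cork mat, whose inlay shows at (317,190). Lowering it and releasing.

```bash
python3 -m crank '[{"dp":[-0.001,0.002,0.03],"delta_rot":[0,0,0],"fingers":-1},{"dp":[0,0,0.025],"delta_rot":[0,0,0],"fingers":-1},{"dp":[0,0,0.014],"delta_rot":[0,0,0],"fingers":-1},{"dp":[0,0,0.009],"delta_rot":[0,0,0],"fingers":-1},{"dp":[0,0,0],"delta_rot":[0,0,0],"fingers":-1}]'
python3 -m crank '[{"dp":[0,0,0],"delta_rot":[0,0,0],"fingers":-0.3},{"dp":[0,0,0],"delta_rot":[0,0,0],"fingers":-0.1},{"dp":[0,0,0],"delta_rot":[0,0,0],"fingers":0},{"dp":[0,0,-0.03],"delta_rot":[0,0,0],"fingers":0},{"dp":[0,0,-0.06],"delta_rot":[0,0,0],"fingers":0.3},{"dp":[0,0,-0.08],"delta_rot":[0,0,0],"fingers":1},{"dp":[0,0,-0.06],"delta_rot":[0,0,0],"fingers":1},{"dp":[0,0,0],"delta_rot":[0,0,0],"fingers":1}]'
python3 - <<'E'
from h import *
for n in("top",):
    p,d=manip.snapshot(n); cv2.imwrite(f"pics/{n}1.png",p[:,:,::-1]); P=cloud(manip.camera_model(n),d)
    z=P[...,2]; ok=(abs(P[...,0]-.624)<.045)&(abs(P[...,1]-.099)<.05)
    q=ok&(z>.009)&(z<.02); print('eraser',q.sum(),rect(P[q][:,:2]))
    ok=(abs(P[...,0]-.452)<.07)&(abs(P[...,1]+.19)<.07)
    for a,b in((.012,.026),(.029,.038),(.045,.07)):
        q=ok&(z>a)&(z<b); print(a,b,q.sum(),rect(P[q][:,:2]),np.median(z[q]).round(4))
plan(.452,-.189,.18,-9)
E
```

```text
t: 5.2
tcp_pos: [0.6243, 0.0973, 0.0857]
tool_rot: [0.83, 0.558, -0.001, -0.001]
force: [0.8, -0.4, 0.0]
finger_gap: 0.227
gripper_force: 30.0
t: 5.87
tcp_pos: [0.6288, 0.0977, 0.2092]
tool_rot: [0.829, 0.558, 0.006, 0.004]
force: [0.4, 0.0, 1.1]
finger_gap: 0.997
gripper_force: 0.0
eraser 49 (array([617.8,  77.5]), 1.7, array([19.2, 13.9]))
0.012 0.026 372 (array([ 429.7, -183. ]), 82.7, array([109.1, 108.3])) 0.0209
0.029 0.038 433 (array([ 455.2, -191.5]), 81.1, array([97.9, 41.4])) 0.0342
0.045 0.07 315 (array([ 451.6, -189.6]), 64.4, array([53.3, 52.8])) 0.0524
t 5.92 pos [0.6274 0.0976 0.2063] yaw -22.1 q6 0.36 gap 0.997 F [-0.4 -0.2 -0.3]
turn [ 0.0016 -0.0004 -0.0364] rows>= 2.0 | shift [-0.621  -0.2568  0.0526] rows>= 9.0
```

```bash
python3 -m crank '[{"dp":[0,0,0],"delta_rot":[0.0016,-0.0004,-0.0182],"fingers":1},{"dp":[0,0,0],"delta_rot":[0,0,-0.0182],"fingers":1},{"dp":[-0.062,-0.0257,0],"delta_rot":[0,0,0],"fingers":1},{"dp":[-0.062,-0.0257,0],"delta_rot":[0,0,0],"fingers":1},{"dp":[-0.062,-0.0257,0],"delta_rot":[0,0,0],"fingers":1},{"dp":[-0.062,-0.0257,0],"delta_rot":[0,0,0],"fingers":1},{"dp":[-0.062,-0.0257,0],"delta_rot":[0,0,0],"fingers":1},{"dp":[-0.062,-0.0257,0],"delta_rot":[0,0,0],"fingers":1},{"dp":[-0.062,-0.0257,0],"delta_rot":[0,0,0],"fingers":1},{"dp":[-0.062,-0.0257,0],"delta_rot":[0,0,0],"fingers":1},{"dp":[-0.062,-0.0257,0.02],"delta_rot":[0,0,0],"fingers":1},{"dp":[-0.062,-0.0257,0.03],"delta_rot":[0,0,0],"fingers":1}]'
python3 -m crank '[{"dp":[0,0,0],"delta_rot":[0,0,0],"fingers":0.9},{"dp":[0,0,0],"delta_rot":[0,0,0],"fingers":0.9}]'
python3 - <<'E'
from h import *
p,d=manip.snapshot("wrist"); m=manip.camera_model("wrist"); P=cloud(m,d); z=P[...,2]; cv2.imwrite("pics/w3.png",p[:,:,::-1])
q=(abs(P[...,0]-.452)<.07)&(abs(P[...,1]+.19)<.07)&(z>.045)&(z<.06)&(d>0); c,r=cv2.minEnclosingCircle((P[q][:,:2]*1000).astype(np.float32)); print(c,r,rect(P[q][:,:2]))
plan(.4518,-.1893,.104,-9)
E
```

```text
t: 6.92
tcp_pos: [0.4486, -0.1898, 0.1783]
tool_rot: [0.76, 0.65, -0.003, -0.003]
force: [-0.6, -1.0, -0.2]
finger_gap: 1.0
gripper_force: 0.0
t: 7.08
tcp_pos: [0.4477, -0.1894, 0.1769]
tool_rot: [0.762, 0.648, -0.004, -0.005]
force: [0.0, 0.0, 0.6]
finger_gap: 0.951
gripper_force: 0.0
(451.48504638671875, -186.68283081054688) 28.597196578979492 (array([ 452.1, -187.8]), -68.4, array([54. , 53.9]))
t 7.13 pos [ 0.4486 -0.1886  0.1773] yaw -9.1 q6 -0.46 gap 0.949 F [-0.2 -0.5  0.1]
turn [-0.0019 -0.0001 -0.0003] rows>= 1.0 | shift [-0.0004  0.0066  0.1467] rows>= 2.0
```

```bash
python3 -m crank '[{"dp":[-0.001,0.0066,0.03],"delta_rot":[-0.0019,0,0],"fingers":0.9},{"dp":[0,0,0.045],"delta_rot":[0,0,0],"fingers":0.9},{"dp":[0,0,0.045],"delta_rot":[0,0,0],"fingers":0.9},{"dp":[0,0,0.018],"delta_rot":[0,0,0],"fingers":0.9},{"dp":[0,0,0.009],"delta_rot":[0,0,0],"fingers":0.9},{"dp":[0,0,0],"delta_rot":[0,0,0],"fingers":0.6},{"dp":[0,0,0],"delta_rot":[0,0,0],"fingers":0.3},{"dp":[0,0,0],"delta_rot":[0,0,0],"fingers":-0.3},{"dp":[0,0,0],"delta_rot":[0,0,0],"fingers":-1},{"dp":[0,0,0],"delta_rot":[0,0,0],"fingers":-1}]' 30
python3 -c "
from h import *
plan(.4418,.0064,.18,-9)"
```

```text
t: 7.97
tcp_pos: [0.4529, -0.1897, 0.1054]
tool_rot: [0.76, 0.649, 0.001, 0.002]
force: [0.5, 1.7, 4.3]
finger_gap: 0.614
gripper_force: 31.9
t 7.97 pos [ 0.4529 -0.1897  0.1054] yaw -9.0 q6 -0.47 gap 0.614 F [0.5 1.7 4.3]
turn [ 0.0006  0.0002 -0.    ] rows>= 1.0 | shift [ 0.3839 -0.0833 -0.1491] rows>= 6.0
```

```bash
python3 -m crank '[{"dp":[0,0,-0.02],"delta_rot":[0,0,0],"fingers":-1},{"dp":[0,0,-0.05],"delta_rot":[0,0,0],"fingers":-1},{"dp":[0,0,-0.05],"delta_rot":[0,0,0],"fingers":-1},{"dp":[0,0,-0.03],"delta_rot":[0,0,0],"fingers":-1},{"dp":[0.064,-0.014,0],"delta_rot":[0,0,0],"fingers":-1},{"dp":[0.064,-0.014,0],"delta_rot":[0,0,0],"fingers":-1},{"dp":[0.064,-0.014,0],"delta_rot":[0,0,0],"fingers":-1},{"dp":[0.064,-0.014,0],"delta_rot":[0,0,0],"fingers":-1},{"dp":[0.064,-0.014,0],"delta_rot":[0,0,0],"fingers":-1},{"dp":[0.045,-0.0095,0],"delta_rot":[0,0,0],"fingers":-1},{"dp":[0.019,-0.004,0],"delta_rot":[0,0,0],"fingers":-1},{"dp":[0,0,0],"delta_rot":[0,0,0],"fingers":-1}]'
python3 - <<'E'
from h import *
p,d=manip.snapshot("wrist"); cv2.imwrite("pics/w4.png",p[:,:,::-1]); m=manip.camera_model("wrist"); P=cloud(m,d);np.save("pics/w4.npy",P)
p2,d2=manip.snapshot("top"); z2=cloud(manip.camera_model("top"),d2); z=z2[...,2]
ok=(abs(z2[...,0]-.452)<.07)&(abs(z2[...,1]+.19)<.07)
for a,b in((.012,.026),(.029,.042)):
    q=ok&(z>a)&(z<b); print(a,b,q.sum(),rect(z2[q][:,:2]),np.median(z[q]).round(4))
plan(.4418,.0064,.079,-9)
E
```

```text
t: 8.97
tcp_pos: [0.4404, 0.0084, 0.1798]
tool_rot: [0.759, 0.651, 0.0, 0.001]
force: [-0.4, -0.5, -0.1]
finger_gap: 0.611
gripper_force: 31.9
0.012 0.026 531 (array([ 429.9, -182.6]), 82.9, array([109.7, 107.5])) 0.0208
0.029 0.042 613 (array([ 450.1, -190.9]), 81.0, array([98.2, 31.4])) 0.0341
t 9.07 pos [0.4416 0.0062 0.1797] yaw -8.9 q6 -0.08 gap 0.618 F [-0.   0.8 -0.5]
turn [0.0005 0.0002 0.0001] rows>= 1.0 | shift [0.0004 0.0004 0.2014] rows>= 3.0
```

View pics/w4.png

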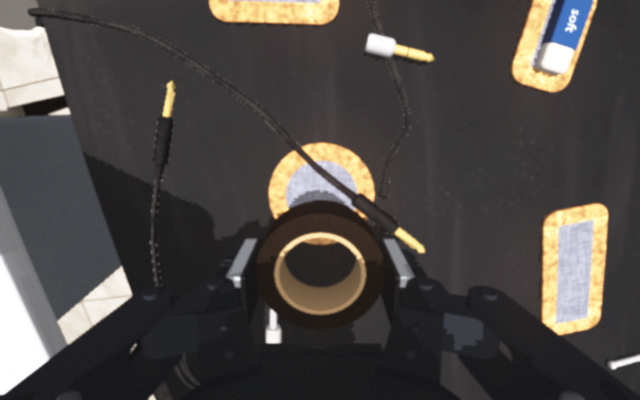

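The eraser sits on its mat at (560,35). The cable crosses the round mat from (300,140) to the jack at (420,245). Lowering gently and watching the force.

```bash
python3 -m crank '[{"dp":[0,0,0.05],"delta_rot":[0,0,0],"fingers":-1},{"dp":[0,0,0.05],"delta_rot":[0,0,0],"fingers":-1},{"dp":[0,0,0.03],"delta_rot":[0,0,0],"fingers":-1},{"dp":[0,0,0],"delta_rot":[0,0,0],"fingers":-1}]'
python3 -m crank '[{"dp":[0,0,0.01],"delta_rot":[0,0,0],"fingers":-1},{"dp":[0,0,0.01],"delta_rot":[0,0,0],"fingers":-1},{"dp":[0,0,0],"delta_rot":[0,0,0],"fingers":-1}]'
python3 -m crank '[{"dp":[0,0,0.01],"delta_rot":[0,0,0],"fingers":-1},{"dp":[0,0,0.01],"delta_rot":[0,0,0],"fingers":-1},{"dp":[0,0,0],"delta_rot":[0,0,0],"fingers":-1}]'
python3 -c "
from h import *
plan(.4418,.0064,.075,-9)"
```

```text
t: 9.4
tcp_pos: [0.4407, 0.0051, 0.1121]
tool_rot: [0.761, 0.649, -0.001, -0.001]
force: [0.4, 0.3, -1.0]
finger_gap: 0.613
gripper_force: 31.9
t: 9.65
tcp_pos: [0.4416, 0.0059, 0.1042]
tool_rot: [0.761, 0.649, 0.0, 0.001]
force: [-0.2, -0.1, -0.9]
finger_gap: 0.613
gripper_force: 31.9
t: 9.9
tcp_pos: [0.4412, 0.0066, 0.0939]
tool_rot: [0.76, 0.649, 0.0, 0.001]
force: [-0.7, 1.0, -1.2]
finger_gap: 0.615
gripper_force: 31.9
t 9.9 pos [0.4412 0.0066 0.0939] yaw -9.0 q6 -0.08 gap 0.615 F [-0.7  1.  -1.2]
turn [0.0002 0.0001 0.    ] rows>= 1.0 | shift [-0.0002  0.0013  0.0378] rows>= 1.0
```

No force while passing the jack's height, so it isn't solid. Setting the tape down.

```bash
python3 -m crank '[{"dp":[0,0,0.015],"delta_rot":[0,0,0],"fingers":-1},{"dp":[0,0,0.013],"delta_rot":[0,0,0],"fingers":-1},{"dp":[0,0,0.009],"delta_rot":[0,0,0],"fingers":-1},{"dp":[0,0,0],"delta_rot":[0,0,0],"fingers":-1}]'
python3 -m crank '[{"dp":[0,0,0],"delta_rot":[0,0,0],"fingers":0.4},{"dp":[0,0,0],"delta_rot":[0,0,0],"fingers":0.7},{"dp":[0,0,0],"delta_rot":[0,0,0],"fingers":0.9},{"dp":[0,0,-0.04],"delta_rot":[0,0,0],"fingers":1},{"dp":[0,0,-0.06],"delta_rot":[0,0,0],"fingers":1},{"dp":[0,0,-0.07],"delta_rot":[0,0,0],"fingers":0},{"dp":[0,0,-0.04],"delta_rot":[0,0,0],"fingers":0},{"dp":[0,0,0],"delta_rot":[0,0,0],"fingers":0}]'
python3 -c "
from h import *
plan(.4505,-.1905,.18,-9)"
```

```text
t: 10.23
tcp_pos: [0.4408, 0.0067, 0.0747]
tool_rot: [0.76, 0.65, -0.0, 0.0]
force: [0.6, 0.6, -0.7]
finger_gap: 0.616
gripper_force: 31.9
t: 10.9
tcp_pos: [0.4428, 0.0064, 0.1845]
tool_rot: [0.76, 0.65, 0.003, 0.004]
force: [0.3, -1.2, -0.1]
finger_gap: 0.604
gripper_force: 0.0
t 10.9 pos [0.4428 0.0064 0.1845] yaw -9.0 q6 -0.08 gap 0.604 F [ 0.3 -1.2 -0.1]
turn [0.0016 0.0002 0.0001] rows>= 1.0 | shift [-0.3866  0.0768  0.009 ] rows>= 5.0
```

```bash
python3 -m crank '[{"dp":[-0.05,0.01,0],"delta_rot":[0,0,0],"fingers":0},{"dp":[-0.064,0.0128,0],"delta_rot":[0,0,0],"fingers":0},{"dp":[-0.064,0.0128,0],"delta_rot":[0,0,0],"fingers":0},{"dp":[-0.064,0.0128,0],"delta_rot":[0,0,0],"fingers":0},{"dp":[-0.064,0.0128,0],"delta_rot":[0,0,0],"fingers":0},{"dp":[-0.05,0.01,0],"delta_rot":[0,0,0],"fingers":0},{"dp":[-0.03,0.006,0],"delta_rot":[0,0,0],"fingers":0},{"dp":[0,0,0],"delta_rot":[0,0,0],"fingers":0},{"dp":[0,0,0],"delta_rot":[0,0,0],"fingers":0}]'
python3 - <<'E'
from h import *
p,d=manip.snapshot("wrist"); m=manip.camera_model("wrist"); P=cloud(m,d); z=P[...,2]; cv2.imwrite("pics/w5.png",p[:,:,::-1])
ok=(abs(P[...,0]-.452)<.06)&(abs(P[...,1]+.19)<.07)&(d>0)
q=ok&(z>.029)&(z<.042);print('hub',rect(P[q][:,:2]))
p,d=manip.snapshot("top"); P=cloud(manip.camera_model("top"),d); z=P[...,2]
q=(np.hypot(P[...,0]-.4418,P[...,1]-.0064)<.045)&(z>.015)&(z<.03);print('tape',q.sum(),cv2.minEnclosingCircle((P[q][:,:2]*1000).astype(np.float32)),rect(P[q][:,:2]))
q=(abs(P[...,0]-.624)<.05)&(abs(P[...,1]-.099)<.05)&(z>.009)&(z<.02); print('eraser',q.sum(),rect(P[q][:,:2]))
plan(.4505,-.1905,.103,-9)
E
```

```text
t: 11.65
tcp_pos: [0.4485, -0.1903, 0.1802]
tool_rot: [0.761, 0.649, 0.0, 0.0]
force: [0.0, 0.7, 0.9]
finger_gap: 0.498
gripper_force: 0.0
hub (array([ 449.4, -187.7]), 81.3, array([97.3, 31.5]))
tape 307 ((450.0416564941406, 13.796272277832031), 39.259220123291016) (array([448. ,   5.1]), -25.0, array([70.4, 59. ]))
eraser 195 (array([624.5,  96.8]), 67.9, array([51.1, 20.5]))
t 11.75 pos [ 0.4482 -0.1887  0.1804] yaw -9.0 q6 -0.47 gap 0.498 F [-0.2 -0.1  0.6]
turn [-0.0001 -0.0001  0.0001] rows>= 1.0 | shift [-0.0028  0.0052  0.1547] rows>= 2.0
```

View pics/w5.png

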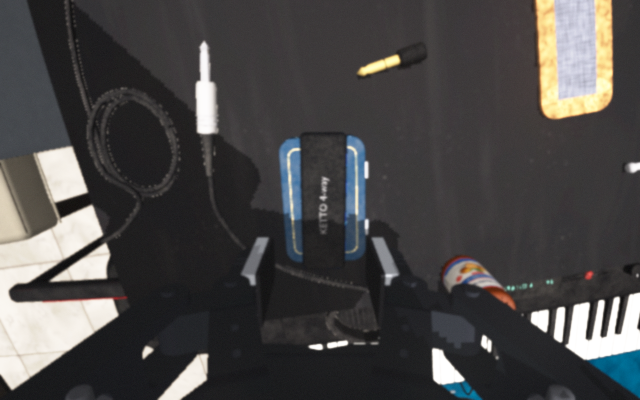

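The hub (300–347, 133–267) lies lengthwise on the tin. Eraser is confirmed at 2 mm / 0° error. Going down with the fingers at 42 mm and probing for the tin top.

```bash
python3 -m crank '[{"dp":[-0.001,0.0045,0.03],"delta_rot":[0,0,0],"fingers":-0.05},{"dp":[0,0,0.05],"delta_rot":[0,0,0],"fingers":-0.05},{"dp":[0,0,0.04],"delta_rot":[0,0,0],"fingers":-0.05},{"dp":[0,0,0.02],"delta_rot":[0,0,0],"fingers":-0.05},{"dp":[0,0,0.015],"delta_rot":[0,0,0],"fingers":-0.05},{"dp":[0,0,0],"delta_rot":[0,0,0],"fingers":-0.05}]' 30
python3 -m crank '[{"dp":[0,0,0.004],"delta_rot":[0,0,0],"fingers":-0.05},{"dp":[0,0,0.004],"delta_rot":[0,0,0],"fingers":-0.05},{"dp":[0,0,0],"delta_rot":[0,0,0],"fingers":-0.05}]'
python3 -c "
from h import *
plan(.4500,-.1895,.098,-9)"
```

```text
t: 12.25
tcp_pos: [0.4507, -0.1897, 0.1023]
tool_rot: [0.76, 0.65, -0.0, -0.001]
force: [-0.8, 0.7, 0.4]
finger_gap: 0.474
gripper_force: 0.0
t: 12.5
tcp_pos: [0.4516, -0.191, 0.0999]
tool_rot: [0.76, 0.65, 0.0, 0.001]
force: [-0.7, -0.2, -0.7]
finger_gap: 0.476
gripper_force: 0.0
t 12.5 pos [ 0.4516 -0.191   0.0999] yaw -9.0 q6 -0.47 gap 0.476 F [-0.7 -0.2 -0.7]
turn [0.0004 0.0002 0.    ] rows>= 1.0 | shift [ 0.0024 -0.0035  0.0039] rows>= 1.0
```

```bash
python3 -m crank '[{"dp":[0.001,-0.002,0],"delta_rot":[0,0,0],"fingers":-0.2},{"dp":[0,0,0],"delta_rot":[0,0,0],"fingers":-0.4},{"dp":[0,0,0],"delta_rot":[0,0,0],"fingers":-1},{"dp":[0,0,0],"delta_rot":[0,0,0],"fingers":-1},{"dp":[0,0,0],"delta_rot":[0,0,0],"fingers":-1}]' 40
python3 -m crank '[{"dp":[0,0,-0.01],"delta_rot":[0,0,0],"fingers":-1},{"dp":[0,0,-0.02],"delta_rot":[0,0,0],"fingers":-1},{"dp":[0,0,-0.05],"delta_rot":[0,0,0],"fingers":-1},{"dp":[0,0,-0.05],"delta_rot":[0,0,0],"fingers":-1},{"dp":[0,0,-0.04],"delta_rot":[0,0,-0.0161],"fingers":-1},{"dp":[0,0,0],"delta_rot":[0,0,-0.0161],"fingers":-1},{"dp":[0,0,0],"delta_rot":[0,0,0],"fingers":-1}]'
python3 - <<'E'
from h import *
plan(.6476,-.0975,.18,2.6)
p,d=manip.snapshot("top"); P=cloud(manip.camera_model("top"),d); z=P[...,2]
q=(abs(P[...,0]-.452)<.07)&(abs(P[...,1]+.19)<.07)&(z>.012)&(z<.027);print('tin',q.sum(),rect(P[q][:,:2]))
cv2.imwrite("pics/top2.png",cv2.resize(p[150:320,180:450,::-1],None,fx=2.9,fy=2.9,interpolation=cv2.INTER_CUBIC))
E
```

```text
t: 12.92
tcp_pos: [0.4505, -0.1904, 0.1003]
tool_rot: [0.76, 0.649, 0.0, 0.001]
force: [0.1, 1.1, 6.7]
finger_gap: 0.348
gripper_force: 40.0
t: 13.5
tcp_pos: [0.4508, -0.1905, 0.1865]
tool_rot: [0.69, 0.724, 0.0, 0.003]
force: [0.3, 0.1, -1.1]
finger_gap: 0.343
gripper_force: 39.7
t 13.5 pos [ 0.4508 -0.1905  0.1865] yaw 2.7 q6 -0.68 gap 0.343 F [ 0.3  0.1 -1.1]
turn [0.0007 0.0006 0.0003] rows>= 1.0 | shift [0.168  0.4017 0.013 ] rows>= 6.0
tin 378 (array([ 429.8, -168.3]), -16.5, array([115. ,  63.6]))
```

View pics/top2.png

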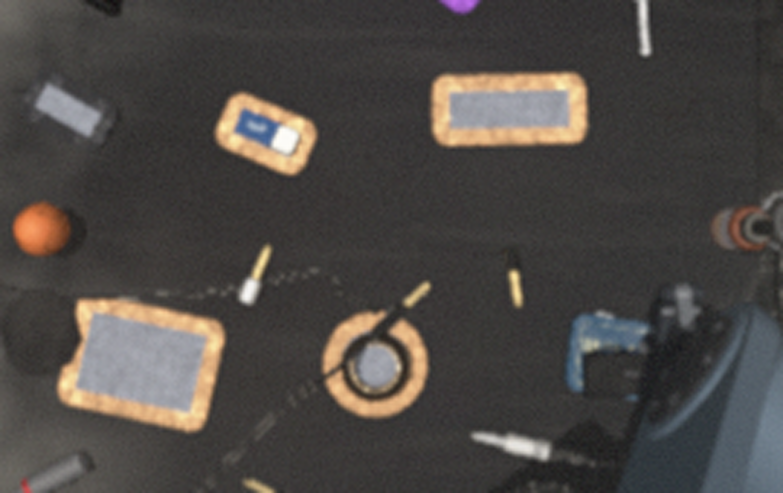

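Eraser and tape are centred on their mats (265,133 and 377,365). Moving the hub to its mat.

```bash
python3 -m crank '[{"dp":[0.014,0.0335,0],"delta_rot":[0,0,0],"fingers":-1},{"dp":[0.028,0.067,0],"delta_rot":[0,0,0],"fingers":-1},{"dp":[0.028,0.067,0],"delta_rot":[0,0,0],"fingers":-1},{"dp":[0.028,0.067,0],"delta_rot":[0,0,0],"fingers":-1},{"dp":[0.028,0.067,0],"delta_rot":[0,0,0],"fingers":-1},{"dp":[0.028,0.067,0],"delta_rot":[0,0,0],"fingers":-1},{"dp":[0.014,0.0335,0.04],"delta_rot":[0,0,0],"fingers":-1},{"dp":[0,0,0.04],"delta_rot":[0,0,0],"fingers":-1},{"dp":[0,0,0.04],"delta_rot":[0,0,0],"fingers":-1},{"dp":[0,0,0],"delta_rot":[0,0,0],"fingers":-1},{"dp":[0,0,0],"delta_rot":[0,0,0],"fingers":-1}]'
python3 - <<'E'
from h import *
p,d=manip.snapshot("wrist"); cv2.imwrite("pics/w6.png",p[:,:,::-1])
plan(.6476,-.0975,.084,2.6)
E
```

```text
t: 14.47
tcp_pos: [0.6458, -0.0967, 0.1226]
tool_rot: [0.691, 0.722, -0.001, -0.002]
force: [0.1, -0.2, 0.1]
finger_gap: 0.347
gripper_force: 39.7
t 14.52 pos [ 0.6468 -0.0972  0.1241] yaw 2.5 q6 -0.36 gap 0.351 F [-0.2  0.4 -0.5]
turn [-0.      0.0001 -0.0002] rows>= 1.0 | shift [-0.0007  0.0016  0.0803] rows>= 1.0
```

View pics/w6.png

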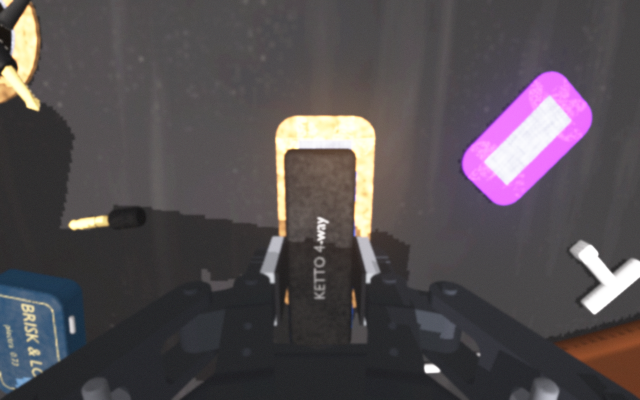

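The hub (287–355, 150–345) is square above its mat. Lowering it and releasing.

```bash
python3 -m crank '[{"dp":[0,0.0015,0.03],"delta_rot":[0,0,0],"fingers":-1},{"dp":[0,0,0.025],"delta_rot":[0,0,0],"fingers":-1},{"dp":[0,0,0.015],"delta_rot":[0,0,0],"fingers":-1},{"dp":[0,0,0.008],"delta_rot":[0,0,0],"fingers":-1},{"dp":[0,0,0],"delta_rot":[0,0,0],"fingers":-1}]'
python3 -m crank '[{"dp":[0,0,0],"delta_rot":[0,0,0],"fingers":-0.1},{"dp":[0,0,0],"delta_rot":[0,0,0],"fingers":0},{"dp":[0,0,0],"delta_rot":[0,0,0],"fingers":0.1},{"dp":[0,0,-0.03],"delta_rot":[0,0,0],"fingers":0.1},{"dp":[0,0,-0.06],"delta_rot":[0,0,0],"fingers":0.3},{"dp":[0,0,-0.07],"delta_rot":[0,0,0],"fingers":0.9},{"dp":[0,0,-0.05],"delta_rot":[0,0,0.0164],"fingers":0.9},{"dp":[0,0,0],"delta_rot":[0,0,0.0165],"fingers":0.9},{"dp":[0,0,0],"delta_rot":[0,0,0],"fingers":0.9}]'
python3 - <<'E'
from h import *
plan(.4505,-.185,.18,-9)
p,d=manip.snapshot("wrist"); m=manip.camera_model("wrist"); P=cloud(m,d); z=P[...,2]
q=(abs(P[...,0]-.648)<.045)&(abs(P[...,1]+.098)<.075)&(z>.009)&(z<.025)&(d>0);print('hub',q.sum(),rect(P[q][:,:2]))
E
```

```text
t: 14.93
tcp_pos: [0.6472, -0.0971, 0.0842]
tool_rot: [0.691, 0.723, -0.0, -0.0]
force: [0.4, -0.5, -0.9]
finger_gap: 0.346
gripper_force: 39.8
t: 15.68
tcp_pos: [0.6493, -0.0974, 0.1939]
tool_rot: [0.762, 0.647, 0.002, 0.003]
force: [-0.2, -0.1, -1.1]
finger_gap: 0.948
gripper_force: 0.0
t 15.68 pos [ 0.6493 -0.0974  0.1939] yaw -9.3 q6 -0.16 gap 0.948 F [-0.2 -0.1 -1.1]
turn [ 0.0012  0.0003 -0.0009] rows>= 1.0 | shift [-0.2352 -0.3653  0.0278] rows>= 6.0
hub 4773 (array([644.6, -95.5]), -87.0, array([98.4, 31.5]))
```

```bash
python3 -m crank '[{"dp":[-0.018,-0.028,0],"delta_rot":[0,0,0],"fingers":0.9},{"dp":[-0.04,-0.062,0],"delta_rot":[0,0,0],"fingers":0.9},{"dp":[-0.04,-0.062,0],"delta_rot":[0,0,0],"fingers":0.9},{"dp":[-0.04,-0.062,0],"delta_rot":[0,0,0],"fingers":0.9},{"dp":[-0.04,-0.062,0],"delta_rot":[0,0,0],"fingers":0.9},{"dp":[-0.037,-0.058,0],"delta_rot":[0,0,0],"fingers":0.9},{"dp":[-0.02,-0.031,0.02],"delta_rot":[0,0,0],"fingers":0.9},{"dp":[0,0,0],"delta_rot":[0,0,0],"fingers":0.9},{"dp":[0,0,0],"delta_rot":[0,0,0],"fingers":0.9}]'
python3 - <<'E'
from h import *
p,d=manip.snapshot("wrist"); m=manip.camera_model("wrist"); P=cloud(m,d); z=P[...,2]; cv2.imwrite("pics/w7.png",p[:,:,::-1])
q=(abs(P[...,0]-.452)<.055)&(abs(P[...,1]+.19)<.065)&(z>.017)&(z<.028)&(d>0);print('tin',q.sum(),rect(P[q][:,:2]))
plan(.4505,-.1895,.1,-9)
E
```

```text
t: 16.48
tcp_pos: [0.4478, -0.1838, 0.1796]
tool_rot: [0.762, 0.648, -0.0, -0.001]
force: [1.2, -0.6, -0.1]
finger_gap: 0.952
gripper_force: 0.0
tin 10014 (array([ 452.3, -191.7]), 83.2, array([94.5, 62.2]))
t 16.53 pos [ 0.4491 -0.1839  0.18  ] yaw -9.2 q6 -0.46 gap 0.949 F [ 0.9  0.4 -0.1]
turn [ 0.0002  0.     -0.0006] rows>= 1.0 | shift [-0.0106  0.0044  0.16  ] rows>= 2.0
```

View pics/w7.png

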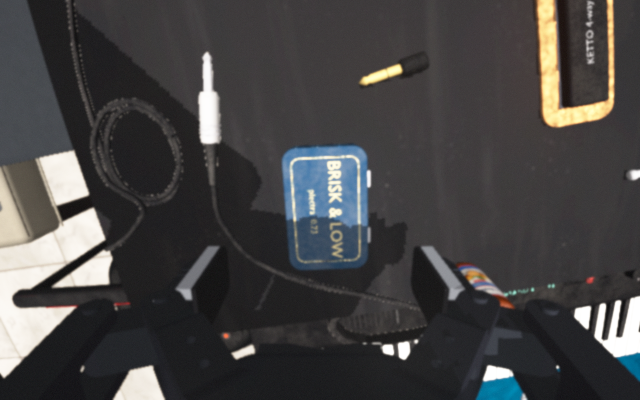

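The tin (282–370, 146–270) is clear, with its two latches on the far side at (369,180) and (369,233). The grip falls between them.

```bash
python3 -m crank '[{"dp":[0,0,0],"delta_rot":[0,0,-0.0067],"fingers":1},{"dp":[-0.0135,0.0064,0.03],"delta_rot":[0,0,0],"fingers":1},{"dp":[0,0,0.05],"delta_rot":[0,0,0],"fingers":1},{"dp":[0,0,0.05],"delta_rot":[0,0,0],"fingers":1},{"dp":[0,0,0.04],"delta_rot":[0,0,0],"fingers":1},{"dp":[0,0,0.018],"delta_rot":[0,0,0],"fingers":1},{"dp":[0,0,0.006],"delta_rot":[0,0,0],"fingers":1},{"dp":[0,0,0],"delta_rot":[0,0,0],"fingers":1}]' 50
python3 -m crank '[{"dp":[0,0,0],"delta_rot":[0,0,0],"fingers":0.7},{"dp":[0,0,0],"delta_rot":[0,0,0],"fingers":0.5},{"dp":[0,0,0],"delta_rot":[0,0,0],"fingers":0},{"dp":[0,0,0],"delta_rot":[0,0,0],"fingers":-1},{"dp":[0,0,0],"delta_rot":[0,0,0],"fingers":-1}]' 50
python3 -m crank '[{"dp":[0,0,-0.01],"delta_rot":[0,0,0],"fingers":-1},{"dp":[0,0,-0.03],"delta_rot":[0,0,0],"fingers":-1},{"dp":[0,0,-0.05],"delta_rot":[0,0,0],"fingers":-1},{"dp":[0,0,-0.05],"delta_rot":[0,0,0],"fingers":-1},{"dp":[0,0,-0.04],"delta_rot":[0,0,0],"fingers":-1},{"dp":[0,0,0],"delta_rot":[0,0,0.0111],"fingers":-1},{"dp":[0,0,0],"delta_rot":[0,0,0],"fingers":-1}]'
python3 -c "
from h import *
plan(.439,.1926,.173,-10.8)"
```

```text
t: 17.2
tcp_pos: [0.4522, -0.1906, 0.0829]
tool_rot: [0.747, 0.664, 0.0, 0.001]
force: [-0.5, -0.6, 0.4]
finger_gap: 1.004
gripper_force: 0.0
t: 17.62
tcp_pos: [0.4521, -0.1912, 0.0852]
tool_rot: [0.748, 0.664, 0.001, 0.002]
force: [0.0, 1.8, 6.7]
finger_gap: 0.671
gripper_force: 51.8
t: 18.2
tcp_pos: [0.452, -0.1913, 0.1757]
tool_rot: [0.771, 0.637, 0.001, 0.003]
force: [-0.5, -0.4, -0.6]
finger_gap: 0.669
gripper_force: 53.4
t 18.2 pos [ 0.452  -0.1913  0.1757] yaw -10.9 q6 -0.44 gap 0.669 F [-0.5 -0.4 -0.6]
turn [ 0.0009  0.0004 -0.0003] rows>= 1.0 | shift [ 0.7493 -0.1694  0.0054] rows>= 10.0
```

```bash
python3 -m crank '[{"dp":[0.04,-0.009,0],"delta_rot":[0,0,0],"fingers":-1},{"dp":[0.075,-0.017,0],"delta_rot":[0,0,0],"fingers":-1},{"dp":[0.075,-0.017,0],"delta_rot":[0,0,0],"fingers":-1},{"dp":[0.075,-0.017,0],"delta_rot":[0,0,0],"fingers":-1},{"dp":[0.075,-0.017,0],"delta_rot":[0,0,0],"fingers":-1},{"dp":[0.075,-0.017,0],"delta_rot":[0,0,0],"fingers":-1},{"dp":[0.075,-0.017,0],"delta_rot":[0,0,0],"fingers":-1},{"dp":[0.075,-0.017,0],"delta_rot":[0,0,0],"fingers":-1},{"dp":[0.075,-0.017,0],"delta_rot":[0,0,0],"fingers":-1},{"dp":[0.06,-0.014,0],"delta_rot":[0,0,0],"fingers":-1},{"dp":[0.035,-0.0075,0],"delta_rot":[0,0,0],"fingers":-1},{"dp":[0.014,-0.003,0],"delta_rot":[0,0,0],"fingers":-1}]'
python3 -m crank '[{"dp":[0,0,0.04],"delta_rot":[0,0,0],"fingers":-1},{"dp":[0,0,0.04],"delta_rot":[0,0,0],"fingers":-1},{"dp":[0,0,0.02],"delta_rot":[0,0,0],"fingers":-1},{"dp":[0,0,0],"delta_rot":[0,0,0],"fingers":-1}]'
python3 - <<'E'
from h import *
p,d=manip.snapshot("wrist"); cv2.imwrite("pics/w8.png",p[:,:,::-1])
plan(.439,.1926,.089,-10.8)
E
```

```text
t: 19.2
tcp_pos: [0.4377, 0.1954, 0.1729]
tool_rot: [0.769, 0.639, 0.0, 0.001]
force: [0.3, 0.6, -0.3]
finger_gap: 0.672
gripper_force: 53.4
t: 19.53
tcp_pos: [0.4373, 0.1919, 0.1212]
tool_rot: [0.771, 0.637, -0.002, -0.0]
force: [-0.1, 0.3, 0.5]
finger_gap: 0.668
gripper_force: 53.4
t 19.58 pos [0.4379 0.192  0.1221] yaw -10.9 q6 0.37 gap 0.669 F [-0.3 -0.6  0. ]
turn [-0.0002  0.0003 -0.0002] rows>= 1.0 | shift [0.0016 0.0019 0.0663] rows>= 1.0
```

View pics/w8.png

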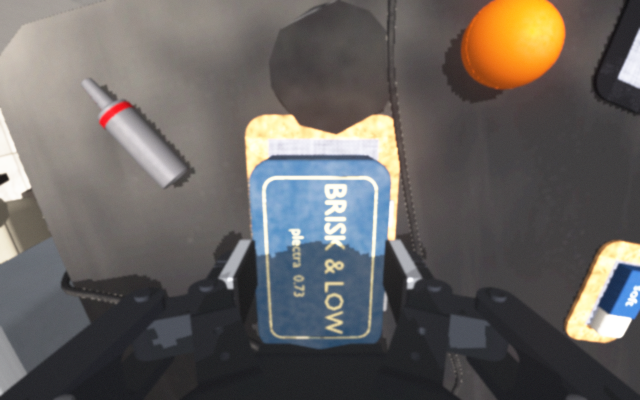

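The tin is square over its mat. The dark disc at (330,65) only overlaps the border, outside the inlay. Lowering, releasing and backing off.

```bash
python3 -m crank '[{"dp":[0.0016,0.0019,0.03],"delta_rot":[0,0,0],"fingers":-1},{"dp":[0,0,0.02],"delta_rot":[0,0,0],"fingers":-1},{"dp":[0,0,0.01],"delta_rot":[0,0,0],"fingers":-1},{"dp":[0,0,0.007],"delta_rot":[0,0,0],"fingers":-1},{"dp":[0,0,0],"delta_rot":[0,0,0],"fingers":-1}]'
python3 -m crank '[{"dp":[0,0,0],"delta_rot":[0,0,0],"fingers":0.6},{"dp":[0,0,0],"delta_rot":[0,0,0],"fingers":1},{"dp":[0,0,0],"delta_rot":[0,0,0],"fingers":1},{"dp":[0,0,-0.03],"delta_rot":[0,0,0],"fingers":1},{"dp":[0,0,-0.06],"delta_rot":[0,0,0],"fingers":1},{"dp":[0,0,-0.07],"delta_rot":[0,0,0],"fingers":1},{"dp":[0,0,-0.07],"delta_rot":[0,0,0],"fingers":1},{"dp":[0,0,0],"delta_rot":[0,0,0],"fingers":1}]'
python3 -m crank '[{"dp":[-0.04,0,0],"delta_rot":[0,0,0],"fingers":1},{"dp":[-0.075,0,0],"delta_rot":[0,0,0],"fingers":1},{"dp":[-0.075,0,0],"delta_rot":[0,0,0],"fingers":1},{"dp":[-0.075,0,0],"delta_rot":[0,0,0],"fingers":1},{"dp":[-0.075,0,0],"delta_rot":[0,0,0],"fingers":1},{"dp":[-0.075,0,0],"delta_rot":[0,0,0],"fingers":1},{"dp":[-0.075,0,0],"delta_rot":[0,0,0],"fingers":1},{"dp":[-0.075,0,0],"delta_rot":[0,0,0],"fingers":1},{"dp":[-0.075,0,0],"delta_rot":[0,0,0],"fingers":1},{"dp":[-0.04,0,0],"delta_rot":[0,0,0],"fingers":1},{"dp":[0,0,0],"delta_rot":[0,0,0],"fingers":1}]'
python3 - <<'E'
from h import *
p,d=manip.snapshot("top"); P=cloud(manip.camera_model("top"),d); z=P[...,2]
cv2.imwrite("pics/top3.png",cv2.resize(p[150:320,180:450,::-1],None,fx=2.9,fy=2.9,interpolation=cv2.INTER_CUBIC))
for n,x,y,a,b,lo,hi in(('eraser',.624,.099,.05,.05,.009,.02),('hub',.6476,-.0975,.05,.075,.01,.025),('tin',.439,.1926,.06,.07,.017,.03)):
    q=(abs(P[...,0]-x)<a)&(abs(P[...,1]-y)<b)&(z>lo)&(z<hi); print(n,q.sum(),rect(P[q][:,:2]),np.median(z[q]).round(4))
print(manip.sense()['tcp_pos'])
E
```

```text
t: 20.0
tcp_pos: [0.4395, 0.1932, 0.0892]
tool_rot: [0.771, 0.637, -0.0, 0.001]
force: [-0.6, -0.3, 0.3]
finger_gap: 0.671
gripper_force: 53.4
t: 20.67
tcp_pos: [0.4423, 0.1943, 0.2103]
tool_rot: [0.771, 0.637, 0.006, 0.004]
force: [0.6, -0.4, 0.4]
finger_gap: 0.998
gripper_force: 0.0
t: 21.58
tcp_pos: [0.3762, -0.1445, 0.205]
tool_rot: [0.772, 0.635, 0.0, 0.003]
force: [0.8, 0.2, 0.8]
finger_gap: 0.999
gripper_force: 0.0
eraser 193 (array([624.4,  96.6]), 68.2, array([50.6, 20.4])) 0.014
hub 561 (array([645.9, -97.6]), -88.9, array([96., 31.])) 0.0151
tin 1135 (array([439.7, 191.7]), 79.0, array([94.5, 63.4])) 0.0234
[ 0.37564426 -0.14231546  0.20488734]
```

View pics/top3.png

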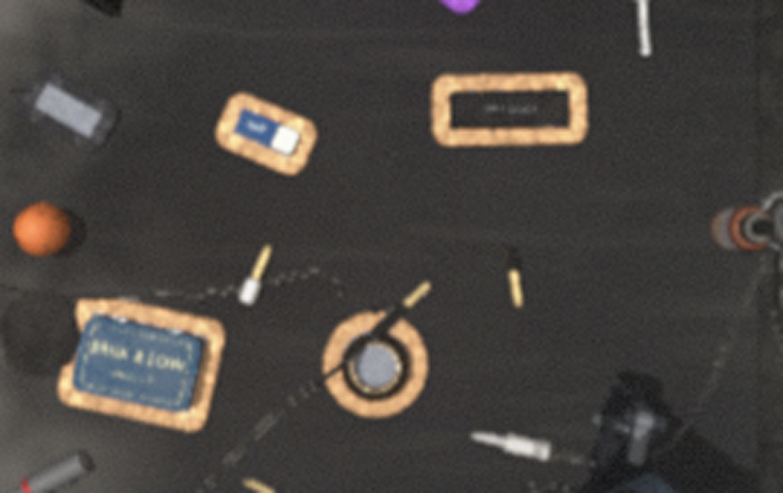

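All four are on their inlays: eraser (267,132), hub (510,108), tape (377,365) and tin (140,363). The egg (42,229) and the bottle (745,228) haven't moved. Handing in.

```bash
python3 -c "
from station import manip
print(manip.sign_off())"
```

```text
the job is handed in; nothing more can be done
None
```

The stack is apart and the job is handed in at about 22 s: eraser, hub and tin measured within about 3 mm and 4° of their mats, the tape looks centred in the final picture, and the bottle and egg shaker are where they were.

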